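# Put a thimble back on the revolving rack

## Task

Put the loose thimble away on the revolving thimble rack: turn the rack by its brass knob until the empty peg clicks into place in the opening of the glass top, then push the thimble down onto that peg until its rim beds on the felt washer, bedding it with a firm push of 14 to 18 N and no more, and let go of it. Do not touch the thimbles on display or lean on the rack's glass top, and leave the other things on the shelf where they stand.

Things in the scene. Friction and masses are not known exactly. Their poses are not given: they have to be found in the camera images.
- rack: revolving thimble rack, fixed on the glass shelf: square wooden plinth 270 x 270 x 14 mm, brass corner posts (122 mm out along x and y, tops 87 mm up), a 252 mm wooden disc (upper face 32 mm up) under a glass top; its slatted back lies folded flat behind it (to x = 221 mm, 10 mm high). Origin: centre of the plinth's underside; z up, the front with the opening looks along its -x
- glass_top: clear glass plate over the rack, 260 x 260 x 5 mm, upper face 83 mm above the rack's origin, with one rectangular opening in its front edge: y from -50 to 50 mm, x from -130 to -65 mm in the rack's frame. Its origin and axes are those of the rack
- carousel (a joint): angle of the revolving disc (rad), counter-clockwise from above positive, free to turn round and round. At 0 (and at each full turn, 6.283) the empty peg stands at the opening. Click stops every 0.5236 rad hold the disc; about 0.15 N m turns it out of a click
- knob (a point): grip point of the brass thumb-turn that turns the disc, on the disc's axis above the glass, 108 mm above the rack's origin. It is a flat bar 36 mm long, 10 mm thick, from 90 to 118 mm above the rack's origin. The point turns with the disc: x along the bar, y across its thickness, the empty peg towards its -x
- empty_peg (a point): point on the disc's upper face on the axis of the one empty peg of twelve, 105 mm from the disc's axis; turns with the disc. The wooden peg is 12 mm thick, round-tipped, with a grey felt washer, 29 mm wide, at its foot; felt top nominally 8 mm above this point, tip 22 mm above the felt. Peg and felt slide as one in the hole to suit the thimble: they stand up to 5 mm higher or lower, not measured
- opening (a point): fixed point, the empty peg's place in the opening: 105 mm from the rack's axis towards its -x, level with the disc's upper face. The peg carries three brass spring leaves (20 mm across at their widest, 4 mm above the felt) that grip a thimble's bore: its last 7 mm slide on against 2 to 5 N. The felt then yields about 1 mm per 12 N, at most 3 mm
- displayed: the eleven thimbles on the disc's other pegs, 54 mm apart, 23 mm wide, tops 65 to 69 mm above the rack's origin; they turn with the disc. Origin and axes: those of the disc (on its axis, at the level of the rack's origin)
- thimble: the loose thimble, plain polished metal, mouth down on the glass shelf away from the rack: 27 mm tall; a rolled rim, 26 mm wide and 2.3 mm high, runs round its mouth; above it the body is 21.5 mm wide, tapering to 17 mm at the crown. Bore 18 mm at the mouth, 24 mm deep; about 20 g. Origin: centre of its mouth (underside), z up towards the crown
- salt_cellar: cut crystal salt cellar, an open bowl 62 mm wide and 34 mm high; origin at the centre of its underside; a bystander
- pin_box: round turned wooden box with a small knob on its lid, 60 mm wide and 45 mm high; origin at the centre of its underside; a bystander
- magnifier: brass magnifier on a short stand, foot 66 mm wide, upright lens ring 60 mm wide, 104 mm high; origin at the centre of its underside; a bystander

How it is judged (in metres and radians):
On the way, in this order (a step that is already met when the one before it is completed fails the run):
1. the empty peg stands at the opening in the glass top (within 8 mm), at rest, before the thimble is on it (horizontal distance between empty_peg and opening below 0.008 m and velocity of joint carousel between -0.05 and 0.05 rad/s and horizontal distance between thimble and empty_peg above 0.03 m), for 0.2 s.
2. the thimble, upright on that peg at the opening, is bedded with a firm push (contact force with the rack, spring leaves included, at least 16 N) (contact force between thimble and rack above 16 N and horizontal distance between thimble and empty_peg below 0.003 m and angle between thimble's own z axis and vertical below 0.12 rad and z of thimble in the frame of rack below 0.0465 m and horizontal distance between empty_peg and opening below 0.01 m), for 0.05 s.
At the end, for the whole second after the job is handed in: The thimble is upright (7 deg), at rest, on the once empty peg (axes within 3 mm, rim at most 46.5 mm above the rack's origin), bedded with 16 to 25 N of contact force, leaves included; the peg is within 10 mm of its place in the opening; the gripper has let go (horizontal distance between thimble and empty_peg below 0.003 m and angle between thimble's own z axis and vertical below 0.12 rad and z of thimble in the frame of rack below 0.0465 m and horizontal distance between empty_peg and opening below 0.01 m and linear speed of thimble below 0.01 m/s and contact force between the fingers and thimble below 0.05 N); the robot touches nothing.
It fails at once if the thimble is pushed too hard (contact force with the rack, spring leaves included, over 25 N) (contact force between thimble and rack above 25 N).
It fails at once if the thimbles on display are touched (more than 2 N) by the robot or by the loose thimble (contact force between any of the fingers, the arm, thimble and displayed above 2 N).
It fails at once if the robot leans on the glass top with more than 5 N (contact force between any of the fingers, the arm and glass_top above 5 N).
It fails at once if the salt cellar, the pin box or the magnifier is shifted by more than 15 mm (distance of any of salt_cellar, pin_box, magnifier from where it was at the start of the episode above 0.015 m).
It also fails if it takes over 64 s, if anything falls off the work surface, if the arm or the gripper's body presses on something with over 40 N, if the wrist force passes 120 N, or if a joint passes its speed limit or range.

## Robot

A 7-joint arm with a two-finger parallel gripper is mounted at the origin on the work surface. World frame = base frame: x ahead of the robot, y to its left, z up, the work surface at z = 0. Lengths are in m, angles in degrees, forces in N, time in s.
With the tool pointing down it reaches from about 0.425 to 0.875 m from the base axis. Payload 4.7 kg.
Tool frame: the origin (TCP) lies between the finger pads; the fingertips stand 8 mm ahead of it and the grasp point (between the pads) lies 11 mm behind it (env.tip_extent is the distance from the TCP to the fingertips, in m); z points along the fingers, y is the line along which they close (so a half turn about z gives the same grasp; the last joint's range is limited). The gripper opens to 87 mm and grips with 3 to 60 N. Pads are 19 mm wide; open, the fingers measure 117 mm over their backs; the gripper's body (75 mm by 190 mm) begins 51 mm behind the grasp point.
Start: joints at [73.574, 18.392, -4.016, 83.108, 1.295, 78.541, -3.26], TCP at [0.193, -0.621, 0.231] pointing down, gripper open.
Joint ranges: [-163.93, 163.93], [-17.29, 119.83], [-79.2, 71.16], [3.27, 140.29], [-89.18, 269.18], [5.43, 117.66], [-154.24, 154.24]. Speed limits (degrees/s): [147.25, 147.25, 180, 180, 180, 180, 180].

## Interface

Orientations are given as [roll, pitch, yaw] about the fixed x, y, z axes, in that order (R = Rz(yaw) Ry(pitch) Rx(roll)).
In Python, from cell import sensors, vision, workorder, env gives the robot as it stands.
- The arm moves only by the tool drive_tool, never from a script. Its argument "moves" is a list of rows, each an object of numbers: "x", "y", "z": the shift along the tool's x, y, z in mm; "rx", "ry", "rz": the turn, a rotation vector about the tool's x, y, z in rad; "fingers": the closure, from -1 (fully open) to 1 (shut). In form: [{"x": .., "y": .., "z": .., "rx": .., "ry": .., "rz": .., "fingers": ..}, ...]. A call has 1 to 20 rows; each row is the pose to reach, as a shift and turn from the pose commanded when the call began, along the tool's axes at that moment; what a row does not reach only later rows make up. A row lasts 1/8 s, in which the tool goes at most 62.5 mm and 10.7 degrees, less where a joint would pass 70% of its speed; a pose out of reach is approached as far as the arm can. A call with a gripper value outside its range is refused whole. The fingers move at their own pace and stop on an object; "force" is the grip in N (left out, the last holds). Time passes only in rows, so rows that repeat a pose let the fingers close. It gives the time, the measured TCP pose, the force, the opening and the grip force at its end, in the units of the state.
- sensors.get_obs(): the state, without advancing time (a new reading comes with each control period).
- vision.read_camera(name): name is "scene" or "top" or "wrist"; returns a dict with "image" (384x512x3 uint8, red, green, blue), "fx", "fy", "cx", "cy" (pixels), "R" (3x3) and "t" (3): a world point X has camera coordinates R X + t. Camera axes: x right, y down, z forward; pixel columns grow to the right and rows downward; lengths in m; the calibration is good to about 2 mm. A picture is of the moment at which its call begins. There is no depth.
- workorder.sign_off(): hands the job in; it is judged then, once.
The state is a dict: "time_s": time; "qpos": joint angles; "joint_velocities": joint speeds; "effort": joint torques, N m; "tool_pos": TCP position; "tool_rot": TCP orientation; "force": force on the tool from outside, world axes, zero at the start; "wrist_torque": the same for the moment, N m; "grip_width": finger opening in m; "grasp_force": force on a finger pad.
Only numpy, scipy, OpenCV 4.12 (cv2) and the standard library are available. Lean on these libraries where they do the work, as an engineer would, in place of code of your own. Each camera call takes 0.05 s, during which the arm holds its last target. There are 200 camera calls.

## Working session

There is one attempt and no reset: what is moved stays moved. The work goes in short steps, Python scripts to look and compute and a tool call to move; the robot and the scene stay as the last step left them, time stands still between calls to the robot, and variables do not carry over. Pictures are saved under pics/ and viewed, at most 11 in all, crops included, and the job is handed in when it is done.

Besides the shell and the picture viewer there is one more tool, called after ">>>" in YAML: its name, and indented under it one key for each argument. drive_tool: Moves the arm, as the interface text tells. Its arguments: {"type":"object","properties":{"moves":{"type":"array"},"force":{"type":"number"}},"required":["moves"]}

```bash
mkdir -p pics; ls; cat > h.py <<'E'
import numpy as np, cv2
from cell import sensors, vision, workorder, env
def cam(n):
    return vision.read_camera(n)
def save(c,f,s=1.5): cv2.imwrite('pics/'+f,cv2.resize(c['image'][:,:,::-1],None,fx=s,fy=s,interpolation=cv2.INTER_CUBIC))
def proj(c,X):
    p=np.atleast_2d(X)@np.array(c['R']).T+c['t']; return np.c_[c['fx']*p[:,0]/p[:,2]+c['cx'],c['fy']*p[:,1]/p[:,2]+c['cy']]
def back(c,uv,z):
    R=np.array(c['R']);d=R.T@np.array([(uv[0]-c['cx'])/c['fx'],(uv[1]-c['cy'])/c['fy'],1]);o=-R.T@np.array(c['t'])
    return o+d*(z-o[2])/d[2]
E
python3 - <<'E'
from h import *
import pickle
D={}
for n in ('top','scene'):
    c=cam(n);D[n]=c;save(c,n+'0.png');print(n,c['fx'],-np.array(c['R']).T@c['t'])
pickle.dump(D,open('c0.pkl','wb'))
o=sensors.get_obs();print({k:o[k] for k in('time_s','tool_pos','tool_rot','force','grip_width')},env.tip_extent)
E
```

```text
pics
top 457.8791681918313 [0.42128637 0.02859753 1.13649616]
scene 400.1926693918219 [ 1.34078291 -0.26340987  0.62290797]
{'time_s': 0.1, 'tool_pos': array([ 0.19240339, -0.62036356,  0.22956645]), 'tool_rot': array([-1.79901743e+02,  5.56276412e-03,  1.72383709e+01]), 'force': array([-0.43894126, -0.80653989, -0.1886321 ]), 'grip_width': 0.08722519978259172} 0.008
```

View pics/top0.png

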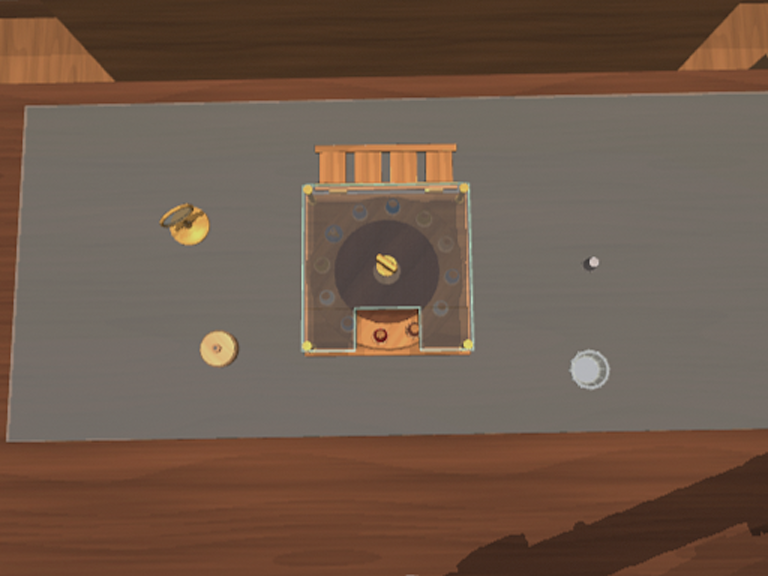

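View pics/scene0.png

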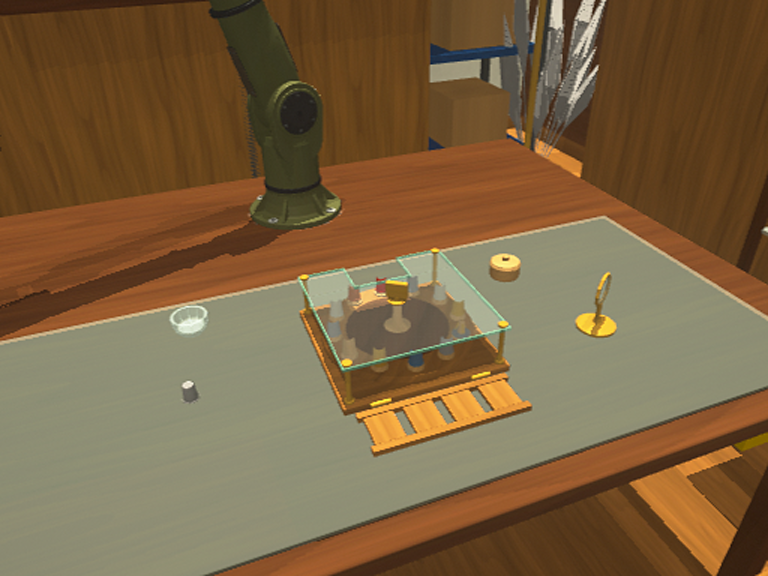

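Top view: rack posts at about (308,189), (465,187), (307,346), (468,345); opening towards the robot; knob bar at (386,265); loose thimble at (593,262), salt cellar (590,369), pin box (219,349), magnifier (189,224). Now zooming in on rack and thimble.

```bash
python3 - <<'E'
from h import *
import pickle
D=pickle.load(open('c0.pkl','rb'))
a=D['top']['image'][118:242,195:320,::-1]; a=cv2.resize(a,(560,556),interpolation=cv2.INTER_CUBIC)
b=D['top']['image'][160:190,380:410,::-1]; b=cv2.resize(b,(240,240),interpolation=cv2.INTER_CUBIC)
b2=D['scene']['image'][245:275,110:140,::-1]; b2=cv2.resize(b2,(240,240),interpolation=cv2.INTER_CUBIC)
col=np.zeros((556,240,3),np.uint8);col[:240]=b;col[260:500]=b2
cv2.imwrite('pics/z0.png',np.hstack([a,col]))
c=D['scene']['image'][160:280,195:350,::-1];cv2.imwrite('pics/z1.png',cv2.resize(c,None,fx=5,fy=5,interpolation=cv2.INTER_CUBIC))
E
```

```text
(no output)
```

View pics/z0.png

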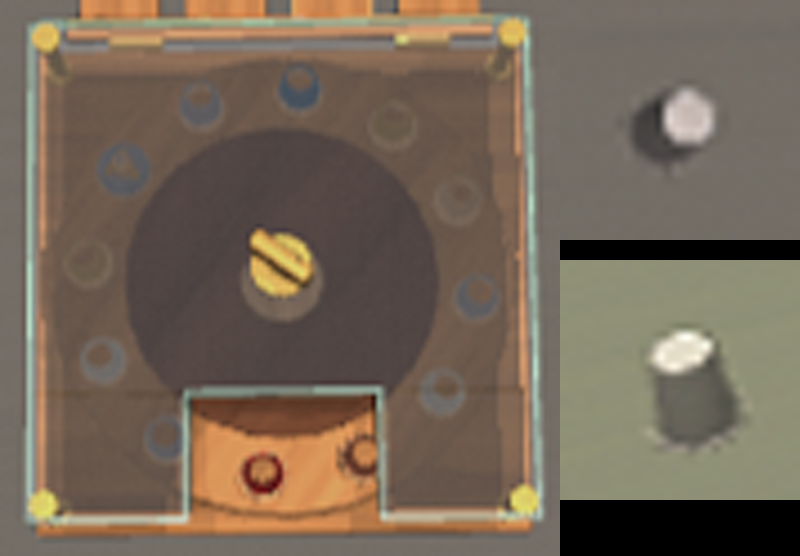

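View pics/z1.png

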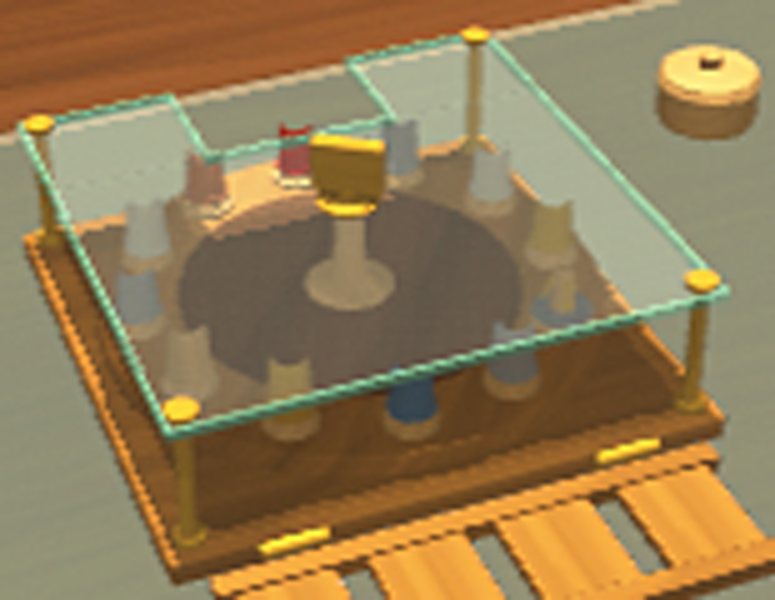

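The zooms show the empty peg at (124,170) in the top zoom, in the rack's +x+y part, with the knob bar pointing at it. It is four clicks counter-clockwise from the opening. The thimble's crown is at panel (129,116) in the top view and (122,92) in the scene view.

```bash
python3 - <<'E'
from h import *
import pickle
from scipy.optimize import least_squares as LS
D=pickle.load(open('c0.pkl','rb'));T,S=D['top'],D['scene']
px=lambda p,s,o:(np.array(p)+.5)/s-.5+o
tp=px([(46,38),(512,32),(42,502),(524,499)],4.48,(195,118)); ts=np.array([(1,1),(1,-1),(-1,1),(-1,-1)])*.122
sp=px([(38,124),(475,35),(702,281),(182,408)],5,(195,160)); ss=np.array([(-1,-1),(-1,1),(1,1),(1,-1)])*.122
def W(p,q,z):
    c,s=np.cos(p[2]),np.sin(p[2]); q=np.atleast_2d(q); return np.c_[p[0]+c*q[:,0]-s*q[:,1],p[1]+s*q[:,0]+c*q[:,1],np.full(len(q),p[3]+z)]
f=lambda p:np.r_[(proj(T,W(p,ts,.086))-tp).ravel(),(proj(S,W(p,ss,.086))-sp).ravel()]
r=LS(f,[.5,0,0,0]);p=r.x;print('rack',p,np.degrees(p[2]),np.round(r.fun,1))
a=px((129,116),8,(380,160));b=px((122,92),8,(110,245))
g=lambda X:np.r_[proj(T,X)[0]-a,proj(S,X)[0]-b]
r=LS(g,[.5,-.4,.03]);print('crown',r.x,r.fun)
print('thimble from top at z0+27',back(T,a,p[3]+.027))
kb=[back(T,px(q,4.48,(195,118)),p[3]+.118) for q in((257,238),(308,280))]
print('knob',kb,np.degrees(np.arctan2(*(kb[0]-kb[1])[[1,0]])))
# thimble crowns in the opening + peg
for q,z in(((262,470),.066),((124,170),.06),((362,456),.066)):
    X=back(T,px(q,4.48,(195,118)),p[3]+z);d=X[:2]-p[:2];print(X,np.hypot(*d),np.degrees(np.arctan2(d[1],d[0])-p[2]))
for q in((219,349),(189,224),(590,369)): print(back(T,px(q,1.5,0),p[3]+.03))
E
```

```text
rack [ 0.59758201  0.02892244 -0.00865884  0.00692668] -0.4961147119073463 [ 0.2 -0.2  0.1  0.   0.4  0.4  0.1  0.1  0.4 -0.1  0.4  0.   0.2 -0.2
 -0.   0.2]
crown [ 0.6076335  -0.30862661  0.03300832] [0.15937397 0.01662118 0.1446791  0.01564736]
thimble from top at z0+27 [ 0.60752684 -0.30796086  0.03392668]
knob [array([0.60583431, 0.04102905, 0.12492668]), array([0.58405643, 0.01592115, 0.12492668])] 49.062566919342004
[0.4931437  0.04110859 0.07292668] 0.10514686160926234 173.84078105300898
[0.65450977 0.11190661 0.06692668] 0.10063369955929356 56.04570409691366
[ 0.49945852 -0.01088593  0.07292668] 0.10589110533767865 -157.42165864337818
[0.47634365 0.29915732 0.03692668]
[0.68167376 0.35146367 0.03692668]
[ 0.43403832 -0.29082088  0.03692668]
```

>>> drive_tool:
  moves:
    - {"x": 145,"y": -125,"z": 10,"rz": -0.16}
    - {"x": 145,"y": -125,"z": 10,"rz": -0.16}
    - {"x": 145,"y": -125,"z": 10,"rz": -0.16}
    - {"x": 290,"y": -250,"z": 30,"rz": -0.32}
    - {"x": 290,"y": -250,"z": 30,"rz": -0.32}
    - {"x": 290,"y": -250,"z": 30,"rz": -0.32}
    - {"x": 290,"y": -250,"z": 30,"rz": -0.32}
    - {"x": 435,"y": -375,"z": 45,"rz": -0.48}
    - {"x": 435,"y": -375,"z": 45,"rz": -0.48}
    - {"x": 435,"y": -375,"z": 45,"rz": -0.48}
    - {"x": 435,"y": -375,"z": 45,"rz": -0.48}
    - {"x": 579,"y": -500,"z": 60,"rz": -0.62}
    - {"x": 579,"y": -500,"z": 60,"rz": -0.62}
    - {"x": 579,"y": -500,"z": 60,"rz": -0.62}
    - {"x": 579,"y": -500,"z": 60,"rz": -0.62}
    - {"x": 579,"y": -500,"z": 60,"rz": -0.62}

```text
invalid input at $.moves[0]: expected keys x, y, z, rx, ry, rz, fingers
```

```bash
python3 - <<'E'
from h import *
import pickle
c=cam('wrist');pickle.dump(c,open('w1.pkl','wb'));save(c,'w1.png')
o=sensors.get_obs();print({k:o[k] for k in('time_s','qpos','tool_pos','tool_rot','force','grip_width')})
print(proj(c,[[.5976,.0289,.125],[.5976,.0289,.097],[.5976+.018*np.cos(.93),.0289+.018*np.sin(.93),.125]]))
E
```

```text
{'time_s': 0.15, 'qpos': array([73.57316181, 18.42977023, -4.01607234, 83.15894393,  1.29544082,
       78.54176402, -3.25980203]), 'tool_pos': array([ 0.19242199, -0.62043279,  0.22970669]), 'tool_rot': array([-1.79914767e+02,  5.37491320e-03,  1.72370370e+01]), 'force': array([-0.45535348,  0.18597679,  0.46743494]), 'grip_width': 0.08699241399143627}
[[-1127.47944661 -1328.78001771]
 [ -841.02059999 -1030.63465425]
 [-1217.66848011 -1434.70558807]]
```

View pics/w1.png

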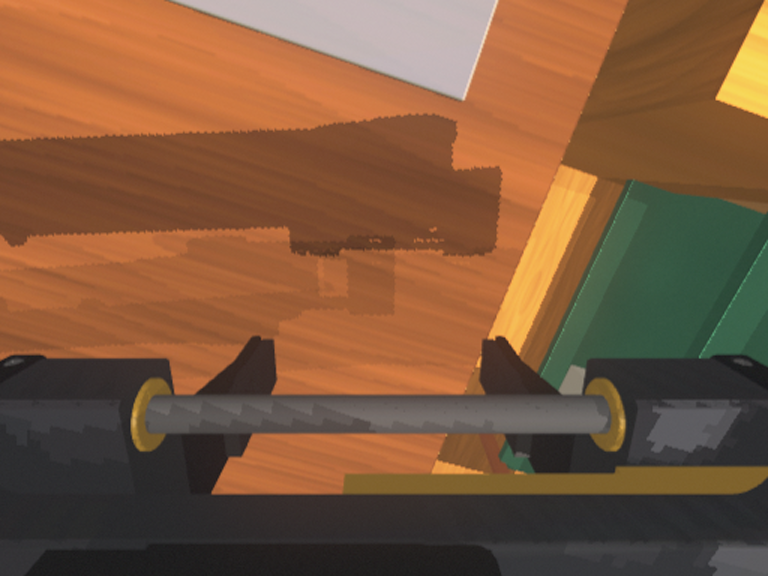

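The move was refused because every row needs all seven keys. The arm hasn't moved, so the wrist picture only shows the fingers at the start, at about (265,360) and (490,360).

>>> drive_tool:
  moves:
    - {"x": 145,"y": -125,"z": 10,"rx": 0,"ry": 0,"rz": -0.16,"fingers": -1}
    - {"x": 145,"y": -125,"z": 10,"rx": 0,"ry": 0,"rz": -0.16,"fingers": -1}
    - {"x": 145,"y": -125,"z": 10,"rx": 0,"ry": 0,"rz": -0.16,"fingers": -1}
    - {"x": 290,"y": -250,"z": 30,"rx": 0,"ry": 0,"rz": -0.32,"fingers": -1}
    - {"x": 290,"y": -250,"z": 30,"rx": 0,"ry": 0,"rz": -0.32,"fingers": -1}
    - {"x": 290,"y": -250,"z": 30,"rx": 0,"ry": 0,"rz": -0.32,"fingers": -1}
    - {"x": 435,"y": -375,"z": 45,"rx": 0,"ry": 0,"rz": -0.48,"fingers": -1}
    - {"x": 435,"y": -375,"z": 45,"rx": 0,"ry": 0,"rz": -0.48,"fingers": -1}
    - {"x": 435,"y": -375,"z": 45,"rx": 0,"ry": 0,"rz": -0.48,"fingers": -1}
    - {"x": 579,"y": -500,"z": 60,"rx": 0,"ry": 0,"rz": -0.62,"fingers": -1}
    - {"x": 579,"y": -500,"z": 60,"rx": 0,"ry": 0,"rz": -0.62,"fingers": -1}
    - {"x": 579,"y": -500,"z": 60,"rx": 0,"ry": 0,"rz": -0.62,"fingers": -1}
    - {"x": 579,"y": -500,"z": 60,"rx": 0,"ry": 0,"rz": -0.62,"fingers": -1}
    - {"x": 579,"y": -500,"z": 60,"rx": 0,"ry": 0,"rz": -0.62,"fingers": -1}

```text
time_s: 1.9
tool_pos: [0.5972, 0.0292, 0.1699]
tool_rot: [-179.9, 0.0, 52.9]
force: [-0.2, -1.1, -0.4]
grip_width: 0.0871
grasp_force: 0.0
```

```bash
python3 - <<'E'
from h import *
import pickle
c=cam('wrist');pickle.dump(c,open('w2.pkl','wb'));save(c,'w2.png')
o=sensors.get_obs();print({k:o[k] for k in('time_s','qpos','tool_pos','tool_rot','force','grip_width')})
print(1.5*proj(c,[[.5976,.0289,.125],[.5976,.0289,.097],[.5976+.018*np.cos(.93),.0289+.018*np.sin(.93),.125]]))
E
```

```text
{'time_s': 1.95, 'qpos': array([ 27.0553068 ,  18.18932199, -38.76596109,  94.30779358,
        11.92043749,  71.79089489, -51.33760364]), 'tool_pos': array([0.59688821, 0.02713481, 0.17001836]), 'tool_rot': array([-1.79970028e+02,  9.81128830e-02,  5.27403623e+01]), 'force': array([-0.04267873, -0.72447667, -0.15184799]), 'grip_width': 0.08745584281941836}
[[377.18186127 326.22224317]
 [377.26021723 307.74713413]
 [376.92174812 292.31216531]]
```

View pics/w2.png

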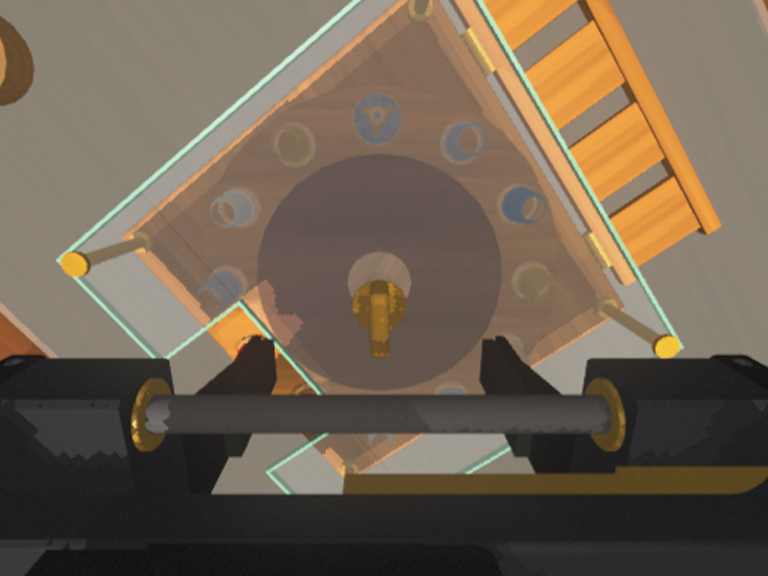

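The bar runs straight up the picture at column 378 with the peg in line at (377,118), so the yaw is right. The peg needs about +126.7°. Descending and gripping.

>>> drive_tool:
  force: 30
  moves:
    - {"x": 0,"y": 0,"z": 40,"rx": 0,"ry": 0,"rz": 0,"fingers": -0.4}
    - {"x": 0,"y": 0,"z": 63,"rx": 0,"ry": 0,"rz": 0,"fingers": -0.2}
    - {"x": 0,"y": 0,"z": 63,"rx": 0,"ry": 0,"rz": 0,"fingers": 0.3}
    - {"x": 0,"y": 0,"z": 63,"rx": 0,"ry": 0,"rz": 0,"fingers": 1}
    - {"x": 0,"y": 0,"z": 63,"rx": 0,"ry": 0,"rz": 0,"fingers": 1}
    - {"x": 0,"y": 0,"z": 63,"rx": 0,"ry": 0,"rz": 0,"fingers": 1}
    - {"x": 0,"y": 0,"z": 63,"rx": 0,"ry": 0,"rz": 0,"fingers": 1}
    - {"x": 0,"y": 0,"z": 63,"rx": 0,"ry": 0,"rz": 0,"fingers": 1}

```text
time_s: 2.95
tool_pos: [0.5975, 0.0283, 0.1076]
tool_rot: [180.0, -0.0, 52.8]
force: [-0.3, 0.3, -0.7]
grip_width: 0.015
grasp_force: 0.0
```

>>> drive_tool:
  moves:
    - {"x": 0,"y": 0,"z": 0,"rx": 0,"ry": 0,"rz": 0,"fingers": 1}
    - {"x": 0,"y": 0,"z": 0,"rx": 0,"ry": 0,"rz": 0,"fingers": 1}
    - {"x": 0,"y": 0,"z": 0,"rx": 0,"ry": 0,"rz": -0.03,"fingers": 1}
    - {"x": 0,"y": 0,"z": 0,"rx": 0,"ry": 0,"rz": -0.1,"fingers": 1}
    - {"x": 0,"y": 0,"z": 0,"rx": 0,"ry": 0,"rz": -0.2,"fingers": 1}
    - {"x": 0,"y": 0,"z": 0,"rx": 0,"ry": 0,"rz": -0.3,"fingers": 1}
    - {"x": 0,"y": 0,"z": 0,"rx": 0,"ry": 0,"rz": -0.4,"fingers": 1}
    - {"x": 0,"y": 0,"z": 0,"rx": 0,"ry": 0,"rz": -0.5,"fingers": 1}

```text
time_s: 3.95
tool_pos: [0.5978, 0.0282, 0.1076]
tool_rot: [180.0, -0.0, 81.7]
force: [1.0, -0.4, -1.4]
grip_width: 0.01
grasp_force: 30.0
```

```bash
python3 - <<'E'
from h import *
o=sensors.get_obs();print({k:o[k] for k in('time_s','qpos','tool_pos','tool_rot','force','wrist_torque','grip_width','grasp_force')})
E
```

```text
{'time_s': 3.95, 'qpos': array([ 29.9042316 ,  22.8049652 , -42.90125178,  97.94618881,
        16.81763337,  65.83746743, -26.06839829]), 'tool_pos': array([0.59776788, 0.02821455, 0.10757853]), 'tool_rot': array([ 1.79955285e+02, -7.41029610e-03,  8.16531222e+01]), 'force': array([ 0.96892681, -0.35729226, -1.39444842]), 'wrist_torque': array([-0.06088274, -0.27605639, -0.03002601]), 'grip_width': 0.010015494595916434, 'grasp_force': 29.99029798898846}
```

>>> drive_tool:
  moves:
    - {"x": 0,"y": 0,"z": 0,"rx": 0,"ry": 0,"rz": -0.12,"fingers": 1}
    - {"x": 0,"y": 0,"z": 0,"rx": 0,"ry": 0,"rz": -0.24,"fingers": 1}
    - {"x": 0,"y": 0,"z": 0,"rx": 0,"ry": 0,"rz": -0.36,"fingers": 1}
    - {"x": 0,"y": 0,"z": 0,"rx": 0,"ry": 0,"rz": -0.48,"fingers": 1}
    - {"x": 0,"y": 0,"z": 0,"rx": 0,"ry": 0,"rz": -0.6,"fingers": 1}
    - {"x": 0,"y": 0,"z": 0,"rx": 0,"ry": 0,"rz": -0.72,"fingers": 1}
    - {"x": 0,"y": 0,"z": 0,"rx": 0,"ry": 0,"rz": -0.84,"fingers": 1}
    - {"x": 0,"y": 0,"z": 0,"rx": 0,"ry": 0,"rz": -0.96,"fingers": 1}
    - {"x": 0,"y": 0,"z": 0,"rx": 0,"ry": 0,"rz": -1.08,"fingers": 1}
    - {"x": 0,"y": 0,"z": 0,"rx": 0,"ry": 0,"rz": -1.2,"fingers": 1}
    - {"x": 0,"y": 0,"z": 0,"rx": 0,"ry": 0,"rz": -1.32,"fingers": 1}
    - {"x": 0,"y": 0,"z": 0,"rx": 0,"ry": 0,"rz": -1.44,"fingers": 1}
    - {"x": 0,"y": 0,"z": 0,"rx": 0,"ry": 0,"rz": -1.55,"fingers": 1}
    - {"x": 0,"y": 0,"z": 0,"rx": 0,"ry": 0,"rz": -1.63,"fingers": 1}
    - {"x": 0,"y": 0,"z": 0,"rx": 0,"ry": 0,"rz": -1.68,"fingers": 1}
    - {"x": 0,"y": 0,"z": 0,"rx": 0,"ry": 0,"rz": -1.707,"fingers": 1}
    - {"x": 0,"y": 0,"z": 0,"rx": 0,"ry": 0,"rz": -1.707,"fingers": 1}
    - {"x": 0,"y": 0,"z": 0,"rx": 0,"ry": 0,"rz": -1.707,"fingers": 1}

```text
time_s: 6.2
tool_pos: [0.5985, 0.029, 0.1076]
tool_rot: [179.9, 0.2, 179.3]
force: [5.5, 2.3, -3.0]
grip_width: 0.0096
grasp_force: 30.0
```

>>> drive_tool:
  moves:
    - {"x": 0,"y": 0,"z": 0,"rx": 0,"ry": 0,"rz": 0,"fingers": 0.3}
    - {"x": 0,"y": 0,"z": 0,"rx": 0,"ry": 0,"rz": 0,"fingers": 0.3}
    - {"x": 0,"y": 0,"z": 0,"rx": 0,"ry": 0,"rz": 0,"fingers": 0.3}
    - {"x": 0,"y": 0,"z": -60,"rx": 0,"ry": 0,"rz": 0,"fingers": 0.3}
    - {"x": 0,"y": 0,"z": -110,"rx": 0,"ry": 0,"rz": 0,"fingers": 0.3}
    - {"x": 0,"y": 0,"z": -110,"rx": 0,"ry": 0,"rz": 0,"fingers": -0.2}
    - {"x": 0,"y": 0,"z": -110,"rx": 0,"ry": 0,"rz": 0,"fingers": -0.2}

```text
time_s: 7.08
tool_pos: [0.597, 0.0279, 0.217]
tool_rot: [-180.0, -0.0, 179.2]
force: [-0.0, -0.7, -0.1]
grip_width: 0.0431
grasp_force: 0.0
```

```bash
python3 - <<'E'
from h import *
import pickle
c=cam('wrist');pickle.dump(c,open('w3.pkl','wb'));save(c,'w3.png')
o=sensors.get_obs();print({k:o[k] for k in('time_s','qpos','tool_pos','tool_rot','force','grip_width')})
r=-.00866;q=[.5976-.105*np.cos(r),.0289-.105*np.sin(r)]
print(1.5*proj(c,[[*q,.0069+.062],[*q,.0069+.04],[.5976,.0289,.125]]))
E
```

```text
{'time_s': 7.125, 'qpos': array([ 45.66846509,  24.92333177, -65.5355964 ,  90.38768831,
        22.94638128,  79.71553111,  67.13768742]), 'tool_pos': array([0.59665729, 0.02776706, 0.21629317]), 'tool_rot': array([-1.79958824e+02, -1.16156301e-01,  1.79200110e+02]), 'force': array([ 0.12537837, -0.16361716, -1.02449529]), 'grip_width': 0.04679830898803248}
[[379.46882516 122.62016721]
 [379.36838627 125.26934101]
 [380.47462641 298.16130203]]
```

View pics/w3.png

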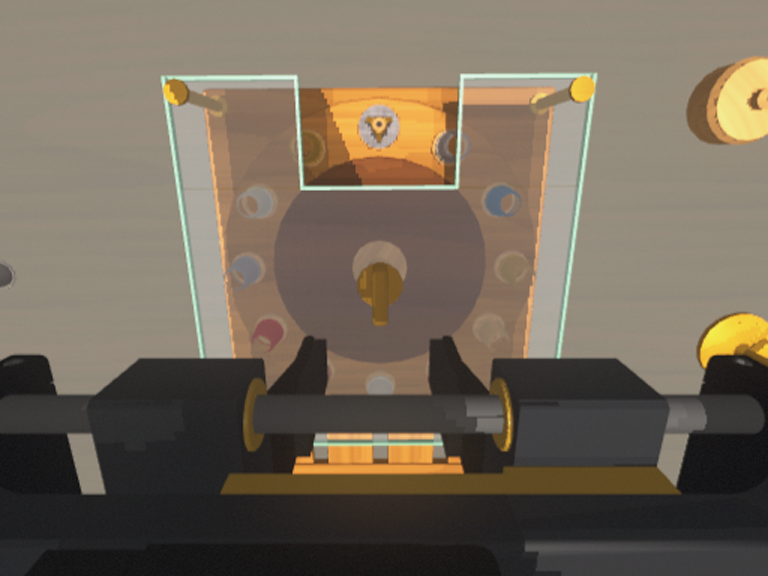

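Wrist view: the empty peg with its felt is at (379,126) in the opening, where I predicted it (379,125), so the disc clicked in. The fingers are at (315,345) and (440,345). Next, the thimble.

>>> drive_tool:
  moves:
    - {"x": -20,"y": -120,"z": 0,"rx": 0,"ry": 0,"rz": 0,"fingers": -0.4}
    - {"x": -20,"y": -120,"z": 0,"rx": 0,"ry": 0,"rz": 0,"fingers": -0.4}
    - {"x": -35,"y": -240,"z": 0,"rx": 0,"ry": 0,"rz": 0,"fingers": -0.4}
    - {"x": -35,"y": -240,"z": 0,"rx": 0,"ry": 0,"rz": 0,"fingers": -0.4}
    - {"x": -55,"y": -335,"z": 40,"rx": 0,"ry": 0,"rz": -0.005,"fingers": -0.4}
    - {"x": -55,"y": -335,"z": 80,"rx": 0,"ry": 0,"rz": -0.005,"fingers": -0.4}
    - {"x": -55,"y": -335,"z": 117,"rx": 0,"ry": 0,"rz": -0.005,"fingers": -0.4}
    - {"x": -55,"y": -335,"z": 117,"rx": 0,"ry": 0,"rz": -0.005,"fingers": -0.4}
    - {"x": -55,"y": -335,"z": 117,"rx": 0,"ry": 0,"rz": -0.005,"fingers": -0.4}

```text
time_s: 8.25
tool_pos: [0.6485, -0.3062, 0.1016]
tool_rot: [180.0, 0.1, 179.6]
force: [0.5, 0.2, 1.1]
grip_width: 0.0608
grasp_force: 0.0
```

```bash
python3 - <<'E'
from h import *
import pickle
c=cam('wrist');pickle.dump(c,open('w4.pkl','wb'));save(c,'w4.png')
o=sensors.get_obs();print({k:o[k] for k in('time_s','qpos','tool_pos','tool_rot','force','grip_width')})
print(1.5*proj(c,[[.6076,-.3083,.033],[.6076,-.3083,.006],o['tool_pos']]))
E
```

```text
{'time_s': 8.3, 'qpos': array([ 58.16117328,  42.37339707, -54.64066809,  79.24580615,
        34.55695345,  75.64855131,  92.01558456]), 'tool_pos': array([ 0.64911159, -0.30624107,  0.10271723]), 'tool_rot': array([-1.79977194e+02,  1.49948901e-01,  1.79596765e+02]), 'force': array([0.7071823 , 0.32131265, 1.15326648]), 'grip_width': 0.06087007725908174}
[[374.22062405 237.67582894]
 [374.5477836  229.66245083]
 [379.08216541 370.40397092]]
```

View pics/w4.png

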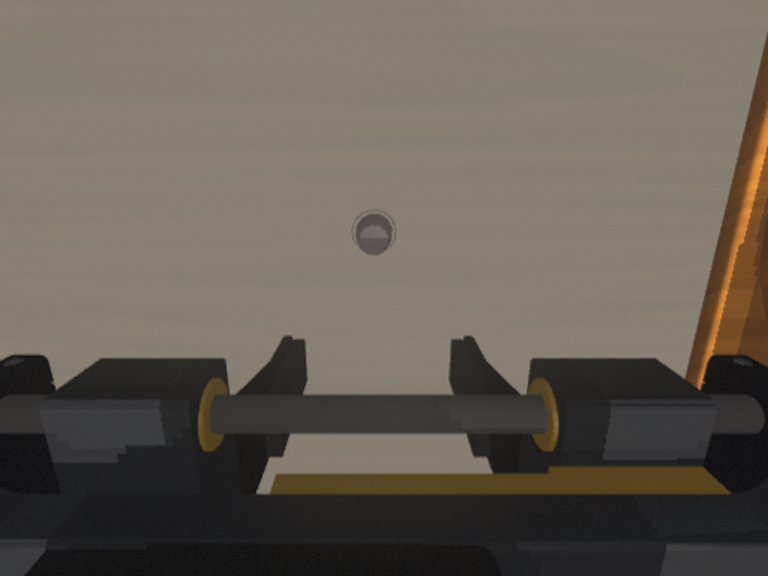

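The thimble is at (374,238) at the crown and (374,230) at the rim, matching the projection of my estimate to a pixel. Descending with the tips just above its rim, then gripping.

>>> drive_tool:
  force: 40
  moves:
    - {"x": 41,"y": -2,"z": 0,"rx": 0,"ry": 0,"rz": 0,"fingers": -0.2}
    - {"x": 41,"y": -2,"z": 30,"rx": 0,"ry": 0,"rz": 0,"fingers": -0.1}
    - {"x": 41,"y": -2,"z": 60,"rx": 0,"ry": 0,"rz": 0,"fingers": 0}
    - {"x": 41,"y": -2,"z": 75,"rx": 0,"ry": 0,"rz": 0,"fingers": 0.1}
    - {"x": 41,"y": -2,"z": 83,"rx": 0,"ry": 0,"rz": 0,"fingers": 0.2}
    - {"x": 41,"y": -2,"z": 83,"rx": 0,"ry": 0,"rz": 0,"fingers": 0.25}
    - {"x": 41,"y": -2,"z": 83,"rx": 0,"ry": 0,"rz": 0,"fingers": 0.3}
    - {"x": 41,"y": -2,"z": 83,"rx": 0,"ry": 0,"rz": 0,"fingers": 0.35}

```text
time_s: 9.3
tool_pos: [0.6073, -0.3092, 0.0184]
tool_rot: [-180.0, 0.1, 179.5]
force: [0.7, -0.5, 0.5]
grip_width: 0.0296
grasp_force: 0.0
```

>>> drive_tool:
  force: 40
  moves:
    - {"x": 0,"y": 0,"z": 0,"rx": 0,"ry": 0,"rz": 0,"fingers": 0.4}
    - {"x": 0,"y": 0,"z": 0,"rx": 0,"ry": 0,"rz": 0,"fingers": 0.45}
    - {"x": 0,"y": 0,"z": 0,"rx": 0,"ry": 0,"rz": 0,"fingers": 0.5}
    - {"x": 0,"y": 0,"z": 0,"rx": 0,"ry": 0,"rz": 0,"fingers": 0.55}
    - {"x": 0,"y": 0,"z": 0,"rx": 0,"ry": 0,"rz": 0,"fingers": 0.6}
    - {"x": 0,"y": 0,"z": 0,"rx": 0,"ry": 0,"rz": 0,"fingers": 0.8}
    - {"x": 0,"y": 0,"z": 0,"rx": 0,"ry": 0,"rz": 0,"fingers": 1}
    - {"x": 0,"y": 0,"z": 0,"rx": 0,"ry": 0,"rz": 0,"fingers": 1}
    - {"x": 0,"y": 0,"z": 0,"rx": 0,"ry": 0,"rz": 0,"fingers": 1}

```text
time_s: 10.42
tool_pos: [0.6071, -0.309, 0.0184]
tool_rot: [-180.0, 0.0, 179.5]
force: [-1.3, 0.4, 5.4]
grip_width: 0.0198
grasp_force: 41.2
```

>>> drive_tool:
  moves:
    - {"x": 0,"y": 0,"z": -20,"rx": 0,"ry": 0,"rz": 0,"fingers": 1}
    - {"x": 0,"y": 0,"z": -60,"rx": 0,"ry": 0,"rz": 0,"fingers": 1}
    - {"x": 0,"y": 0,"z": -110,"rx": 0,"ry": 0,"rz": 0,"fingers": 1}
    - {"x": 15,"y": 40,"z": -130,"rx": 0,"ry": 0,"rz": 0,"fingers": 1}
    - {"x": 30,"y": 85,"z": -130,"rx": 0,"ry": 0,"rz": 0,"fingers": 1}
    - {"x": 45,"y": 130,"z": -130,"rx": 0,"ry": 0,"rz": 0,"fingers": 1}
    - {"x": 60,"y": 175,"z": -130,"rx": 0,"ry": 0,"rz": 0,"fingers": 1}
    - {"x": 75,"y": 220,"z": -130,"rx": 0,"ry": 0,"rz": 0,"fingers": 1}
    - {"x": 90,"y": 265,"z": -130,"rx": 0,"ry": 0,"rz": 0,"fingers": 1}
    - {"x": 105,"y": 305,"z": -130,"rx": 0,"ry": 0,"rz": 0,"fingers": 1}
    - {"x": 115,"y": 330,"z": -130,"rx": 0,"ry": 0,"rz": 0,"fingers": 1}
    - {"x": 116.5,"y": 338,"z": -130,"rx": 0,"ry": 0,"rz": 0,"fingers": 1}
    - {"x": 116.5,"y": 338,"z": -130,"rx": 0,"ry": 0,"rz": 0,"fingers": 1}
    - {"x": 116.5,"y": 338,"z": -130,"rx": 0,"ry": 0,"rz": 0,"fingers": 1}

```text
time_s: 12.18
tool_pos: [0.4939, 0.0283, 0.1475]
tool_rot: [180.0, 0.0, 179.4]
force: [-0.7, -0.0, 0.4]
grip_width: 0.0196
grasp_force: 41.3
```

```bash
python3 - <<'E'
from h import *
import pickle
c=cam('wrist');pickle.dump(c,open('w5.pkl','wb'))
s=cam('scene');pickle.dump(s,open('s5.pkl','wb'))
o=sensors.get_obs();print({k:o[k] for k in('time_s','qpos','tool_pos','tool_rot','force','grip_width')})
t=np.array(o['tool_pos']);P=[[.4936,.0298,.047],[.4936,.0298,.069],t+[0,0,-.012],t+[0,0,.015]]
print(proj(c,P),proj(s,P))
a=c['image'][170:300,180:330,::-1];u,v=proj(s,t)[0].astype(int);b=s['image'][v-35:v+55,u-45:u+45,::-1]
print('scene crop off',u-45,v-35)
a=cv2.resize(a,(480,416),interpolation=cv2.INTER_CUBIC);b=cv2.resize(b,(315,315),interpolation=cv2.INTER_CUBIC)
m=np.zeros((416,795,3),np.uint8);m[:,:480]=a;m[:315,480:]=b;cv2.imwrite('pics/m5.png',m)
E
```

```text
{'time_s': 12.275, 'qpos': array([ 61.54897709,  13.47925229, -74.01103751, 109.04082686,
        13.96661393,  67.79333471,  71.97033033]), 'tool_pos': array([0.49367114, 0.02869348, 0.14742531]), 'tool_rot': array([ 1.79965092e+02, -1.13599163e-02,  1.79374342e+02]), 'force': array([ 0.19260987, -0.78683348, -0.37659007]), 'grip_width': 0.01974444309185628}
[[254.00516561 195.06717025]
 [254.20190576 202.60927717]
 [253.36450704 236.06164824]
 [253.63806246 257.36312125]] [[250.44189876 193.26997042]
 [250.20817633 186.24373508]
 [249.07040536 164.13357231]
 [248.74928933 154.65488728]]
scene crop off 203 124
```

View pics/m5.png

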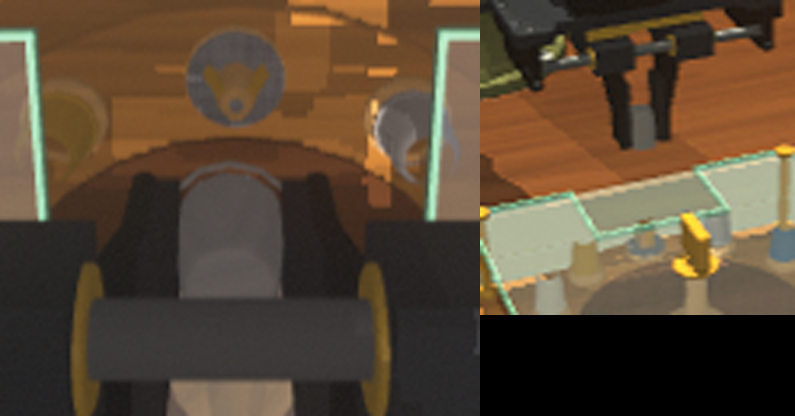

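Wrist crop: felt disc centre at (236,78), peg tip (236,105), held thimble's rim front edge (231,163) with its axis at column 231, upright. The scene crop shows the thimble upright between the fingers over the opening. Now computing the offset.

```bash
python3 - <<'E'
from h import *
import pickle
c=pickle.load(open('w5.pkl','rb'));px=lambda x,y:((x+.5)/3.2-.5+180,(y+.5)/3.2-.5+170)
for z in(.042,.047,.052): print('felt',back(c,px(236,78),z))
print('felt L/R',back(c,px(187,78),.047),back(c,px(284,78),.047))
print('rim front (axis-13mm in x)',back(c,px(231,163),.1355)+[.013,0,0])
print('rim L/R',back(c,px(181,188),.1355),back(c,px(284,188),.1355))
print('body L/R',back(c,px(179,240),.148),back(c,px(283,240),.148))
E
```

```text
felt [0.49411458 0.029256   0.042     ]
felt [0.4925652  0.02924192 0.047     ]
felt [0.49101582 0.02922784 0.052     ]
felt L/R [0.49240093 0.0147384  0.047     ] [0.49272611 0.04344919 0.047     ]
rim front (axis-13mm in x) [0.49582545 0.02782938 0.1355    ]
rim L/R [0.48811896 0.01773822 0.1355    ] [0.48835253 0.03840124 0.1355    ]
body L/R [0.49319862 0.01787873 0.148     ] [0.49342057 0.03753366 0.148     ]
```

Shifting about +1.3 mm in world y and -1.5 mm in x, then going down until the mouth is just above the peg tip.

>>> drive_tool:
  moves:
    - {"x": 1.5,"y": 1.3,"z": 0,"rx": 0,"ry": 0,"rz": 0,"fingers": 1}
    - {"x": 1.5,"y": 1.3,"z": 25,"rx": 0,"ry": 0,"rz": 0,"fingers": 1}
    - {"x": 1.5,"y": 1.3,"z": 50,"rx": 0,"ry": 0,"rz": 0,"fingers": 1}
    - {"x": 1.5,"y": 1.3,"z": 56,"rx": 0,"ry": 0,"rz": 0,"fingers": 1}
    - {"x": 1.5,"y": 1.3,"z": 56,"rx": 0,"ry": 0,"rz": 0,"fingers": 1}
    - {"x": 1.5,"y": 1.3,"z": 56,"rx": 0,"ry": 0,"rz": 0,"fingers": 1}

```text
time_s: 13.02
tool_pos: [0.4925, 0.0313, 0.0925]
tool_rot: [-180.0, 0.1, 179.5]
force: [-0.3, 0.7, -0.2]
grip_width: 0.0198
grasp_force: 41.3
```

```bash
python3 - <<'E'
from h import *
import pickle
c=cam('wrist');s=cam('scene')
F=[sensors.get_obs()['force']]
o=sensors.get_obs();print(o['tool_pos'],o['force'])
a=c['image'][170:300,180:330,::-1];b=s['image'][150:210,215:290,::-1]
a=cv2.resize(a,(480,416),interpolation=cv2.INTER_CUBIC);b=cv2.resize(b,(315,252),interpolation=cv2.INTER_CUBIC)
m=np.zeros((416,795,3),np.uint8);m[:,:480]=a;m[:252,480:]=b;cv2.imwrite('pics/m6.png',m)
pickle.dump((c,s),open('w6.pkl','wb'))
E
```

```text
[0.49241425 0.03119644 0.09235588] [ 0.60905042 -0.73595629 -0.21441271]
```

View pics/m6.png

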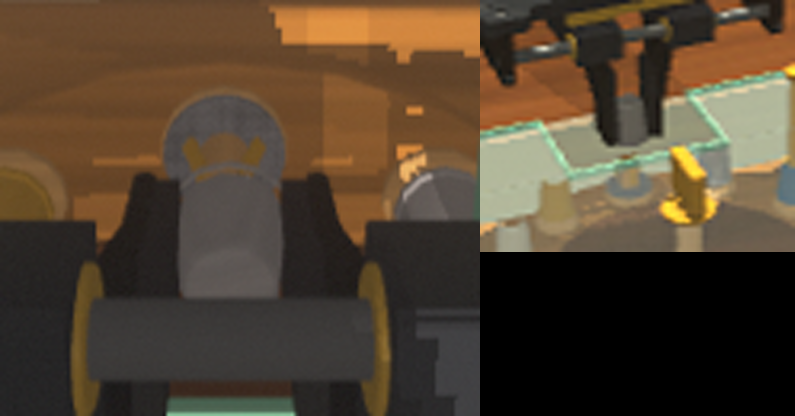

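```bash
python3 - <<'E'
from h import *
import pickle
c=pickle.load(open('w6.pkl','rb'))[0];im=c['image'].astype(int)
print('cx',c['cx'],c['fx'])
for v in range(200,232,2): print(v,' '.join('%d'%(im[v,u,0]-im[v,u,2]) for u in range(226,276)))
E
```

```text
cx 251.6594223621944 281.38859268604983
200 69 68 69 69 67 69 69 66 68 69 66 65 64 64 65 67 55 46 29 25 18 9 7 9 7 7 8 16 16 34 46 52 59 62 61 61 66 67 69 68 68 68 68 68 69 68 70 69 69 70
202 63 64 62 63 62 64 62 63 65 64 61 63 57 47 29 11 6 7 9 7 8 7 8 8 7 8 7 6 10 8 7 8 8 14 33 49 58 58 60 63 64 64 66 67 66 65 66 66 65 65
204 62 60 62 63 63 63 61 62 62 64 54 29 10 8 7 8 8 8 7 7 8 8 8 8 8 7 7 8 8 8 9 8 7 7 8 6 22 44 60 58 64 66 66 67 67 67 68 67 66 67
206 65 63 63 63 64 63 63 63 58 33 10 7 7 7 7 9 8 8 7 8 7 7 8 8 8 8 7 7 7 8 7 8 7 8 9 8 8 8 22 48 61 63 65 64 65 66 64 65 66 66
208 73 73 73 72 71 72 66 45 13 7 7 6 8 8 8 8 7 8 6 7 8 7 6 7 7 7 9 7 7 8 7 7 7 9 8 7 7 8 8 9 37 61 68 65 67 69 68 68 66 67
210 71 70 71 70 70 64 45 13 7 7 7 8 7 6 7 7 7 8 8 7 8 7 6 7 11 9 8 7 8 8 6 7 7 8 7 7 8 7 8 8 8 31 63 71 72 71 72 72 72 73
212 68 69 68 68 68 63 17 7 8 6 8 7 13 24 19 8 7 7 7 19 38 40 50 56 56 51 49 37 23 9 8 6 8 17 29 12 8 9 7 7 8 9 45 64 70 70 70 70 69 70
214 69 71 68 69 70 29 9 7 7 6 8 19 55 70 68 52 12 18 41 53 54 56 55 54 57 57 57 55 54 49 26 9 41 67 74 55 25 9 8 8 7 7 24 61 70 72 71 72
[... 414 characters left out ...]
13 58 71 71 71 71 71 70
222 66 66 68 65 66 41 11 7 6 6 7 6 7 33 67 60 39 28 25 13 15 18 20 27 37 42 37 30 25 25 19 18 19 19 26 11 8 7 8 7 7 7 28 63 67 67 68 69 67 68
224 16 35 52 64 66 65 24 9 6 5 6 6 6 7 9 20 38 50 61 61 49 39 25 18 24 24 29 30 31 44 45 42 57 24 10 9 10 9 9 7 6 10 57 67 68 68 68 69 68 61
226 12 12 16 23 24 23 26 9 8 6 6 9 10 9 8 43 44 31 25 11 10 11 10 10 10 9 10 11 9 10 9 10 10 8 9 8 8 7 9 9 10 25 26 25 27 26 27 26 25 27
228 11 10 10 9 9 9 9 9 9 9 10 10 7 6 7 9 9 10 8 10 9 9 9 10 10 10 9 10 10 10 10 10 10 11 9 9 11 10 7 20 35 19 10 10 10 13 12 10 10 9
230 8 8 8 9 10 9 10 8 7 7 5 7 7 9 8 9 10 8 10 10 10 10 9 8 9 10 9 10 10 10 10 8 10 10 9 9 10 10 9 22 54 39 15 9 8 9 8 9 8 8
```

>>> drive_tool:
  moves:
    - {"x": 0,"y": -1.8,"z": 0,"rx": 0,"ry": 0,"rz": 0,"fingers": 1}
    - {"x": 0,"y": -1.8,"z": 0,"rx": 0,"ry": 0,"rz": 0,"fingers": 1}
    - {"x": 0,"y": -1.8,"z": 0,"rx": 0,"ry": 0,"rz": 0,"fingers": 1}
    - {"x": 0,"y": -1.8,"z": 0,"rx": 0,"ry": 0,"rz": 0,"fingers": 1}

```text
time_s: 13.62
tool_pos: [0.4917, 0.0294, 0.0915]
tool_rot: [-180.0, -0.0, 179.5]
force: [0.7, -0.6, 0.3]
grip_width: 0.0196
grasp_force: 41.3
```

```bash
cat > meas.py <<'E'
from h import *
def edges(row,lo,hi,th):
    m=np.where(row[lo:hi]<th)[0]; return m
c=cam('wrist');im=c['image'].astype(float);o=sensors.get_obs();print(o['tool_pos'],o['tool_rot'],o['force'])
d=im[:,:,0]-im[:,:,2]
E_=[]
for v in range(204,220):
    r=d[v,215:285]<38; k=np.where(r)[0]; E_.append([v,k[0]+215-.5,k[-1]+215+.5])
E_=np.array(E_); pts=np.r_[np.c_[E_[:,1],E_[:,0]],np.c_[E_[:,2],E_[:,0]]]
el=cv2.fitEllipse(pts.astype(np.float32)); print('felt ellipse',el)
R=np.array(c['R']);w=max(el[1]);dep=c['fx']*29/w/1000
cam_p=-R.T@c['t'];X=R.T@(np.array([(el[0][0]-c['cx'])/c['fx'],(el[0][1]-c['cy'])/c['fy'],1])*dep)+cam_p;print('felt centre by size',X,' at .047',back(c,el[0],.047))
g=im.sum(2)/3
for v in (234,240,246): print(v,g[v,228:278].astype(int))
print('col',g[212:236,251].astype(int), proj(c,np.array(o['tool_pos'])+[-.013,0,-.0115]),proj(c,np.array(o['tool_pos'])))
E
python3 meas.py
```

```text
[0.49173628 0.02945051 0.09152368] [-1.79997136e+02 -2.23945508e-03  1.79501167e+02] [ 0.80851625 -0.07649226 -0.03723825]
felt ellipse ((252.34860229492188, 219.657470703125), (38.110069274902344, 39.22200012207031), 140.98001098632812)
felt centre by size [0.49121818 0.02923145 0.05242026]  at .047 [0.49345352 0.02922357 0.047     ]
234 [37 37 35 36 36 37 35 35 58 75 78 78 78 79 79 80 80 81 79 80 80 80 80 80
 81 80 81 80 80 79 79 79 80 81 80 79 78 77 78 59 38 36 37 36 36 35 37 37
 36 33]
240 [34 36 35 35 37 37 33 39 74 78 78 78 78 78 80 79 79 80 80 81 81 79 81 80
 80 79 79 80 78 78 80 82 82 80 79 80 77 77 77 78 45 36 34 35 37 36 37 33
 36 36]
246 [34 35 34 34 33 34 34 43 73 79 79 80 78 79 78 80 79 79 80 80 81 81 82 82
 82 83 83 84 83 84 82 82 80 79 79 76 79 77 78 78 59 37 35 34 36 36 34 35
 37 33]
col [79 78 79 78 78 79 80 79 81 84 85 83 80 79 79 78 80 80 80 80 80 80 80 81] [[252.6172789  218.04330548]] [[252.84057744 245.11545195]]
```

Thimble and peg now agree within about 0.4 mm in y. Adding 0.6 mm in world x and descending slowly.

>>> drive_tool:
  moves:
    - {"x": -0.6,"y": 0.3,"z": 0,"rx": 0,"ry": 0,"rz": 0,"fingers": 1}
    - {"x": -0.6,"y": 0.3,"z": 3,"rx": 0,"ry": 0,"rz": 0,"fingers": 1}
    - {"x": -0.6,"y": 0.3,"z": 6,"rx": 0,"ry": 0,"rz": 0,"fingers": 1}
    - {"x": -0.6,"y": 0.3,"z": 8,"rx": 0,"ry": 0,"rz": 0,"fingers": 1}
    - {"x": -0.6,"y": 0.3,"z": 10,"rx": 0,"ry": 0,"rz": 0,"fingers": 1}
    - {"x": -0.6,"y": 0.3,"z": 12,"rx": 0,"ry": 0,"rz": 0,"fingers": 1}
    - {"x": -0.6,"y": 0.3,"z": 14,"rx": 0,"ry": 0,"rz": 0,"fingers": 1}
    - {"x": -0.6,"y": 0.3,"z": 16,"rx": 0,"ry": 0,"rz": 0,"fingers": 1}
    - {"x": -0.6,"y": 0.3,"z": 16,"rx": 0,"ry": 0,"rz": 0,"fingers": 1}

```text
time_s: 14.8
tool_pos: [0.4922, 0.0297, 0.0754]
tool_rot: [-180.0, -0.0, 179.5]
force: [0.8, -0.0, -0.1]
grip_width: 0.0196
grasp_force: 41.3
```

>>> drive_tool:
  moves:
    - {"x": 0,"y": 0,"z": 1,"rx": 0,"ry": 0,"rz": 0,"fingers": 1}
    - {"x": 0,"y": 0,"z": 2,"rx": 0,"ry": 0,"rz": 0,"fingers": 1}
    - {"x": 0,"y": 0,"z": 3,"rx": 0,"ry": 0,"rz": 0,"fingers": 1}
    - {"x": 0,"y": 0,"z": 4,"rx": 0,"ry": 0,"rz": 0,"fingers": 1}
    - {"x": 0,"y": 0,"z": 5,"rx": 0,"ry": 0,"rz": 0,"fingers": 1}
    - {"x": 0,"y": 0,"z": 5,"rx": 0,"ry": 0,"rz": 0,"fingers": 1}

```text
time_s: 15.55
tool_pos: [0.4923, 0.0297, 0.0704]
tool_rot: [-180.0, -0.0, 179.5]
force: [0.2, -0.4, -0.6]
grip_width: 0.0197
grasp_force: 41.3
```

>>> drive_tool:
  moves:
    - {"x": 0,"y": 0,"z": 1,"rx": 0,"ry": 0,"rz": 0,"fingers": 1}
    - {"x": 0,"y": 0,"z": 2,"rx": 0,"ry": 0,"rz": 0,"fingers": 1}
    - {"x": 0,"y": 0,"z": 3,"rx": 0,"ry": 0,"rz": 0,"fingers": 1}
    - {"x": 0,"y": 0,"z": 3,"rx": 0,"ry": 0,"rz": 0,"fingers": 1}

```text
time_s: 16.05
tool_pos: [0.4923, 0.0297, 0.0675]
tool_rot: [-180.0, -0.0, 179.5]
force: [-0.8, -1.3, -0.5]
grip_width: 0.0194
grasp_force: 41.3
```

>>> drive_tool:
  moves:
    - {"x": 0,"y": 0,"z": 1,"rx": 0,"ry": 0,"rz": 0,"fingers": 1}
    - {"x": 0,"y": 0,"z": 2,"rx": 0,"ry": 0,"rz": 0,"fingers": 1}
    - {"x": 0,"y": 0,"z": 2,"rx": 0,"ry": 0,"rz": 0,"fingers": 1}

```text
time_s: 16.42
tool_pos: [0.4926, 0.0298, 0.0657]
tool_rot: [-180.0, 0.0, 179.5]
force: [0.0, 0.5, 2.6]
grip_width: 0.0194
grasp_force: 41.9
```

>>> drive_tool:
  moves:
    - {"x": 0,"y": 0,"z": 1,"rx": 0,"ry": 0,"rz": 0,"fingers": 1}
    - {"x": 0,"y": 0,"z": 2,"rx": 0,"ry": 0,"rz": 0,"fingers": 1}
    - {"x": 0,"y": 0,"z": 2,"rx": 0,"ry": 0,"rz": 0,"fingers": 1}

```text
time_s: 16.8
tool_pos: [0.4927, 0.0297, 0.0636]
tool_rot: [-180.0, 0.0, 179.5]
force: [0.2, 0.2, 3.8]
grip_width: 0.0196
grasp_force: 42.2
```

>>> drive_tool:
  moves:
    - {"x": 0,"y": 0,"z": 1,"rx": 0,"ry": 0,"rz": 0,"fingers": 1}
    - {"x": 0,"y": 0,"z": 1.5,"rx": 0,"ry": 0,"rz": 0,"fingers": 1}
    - {"x": 0,"y": 0,"z": 1.5,"rx": 0,"ry": 0,"rz": 0,"fingers": 1}

```text
time_s: 17.18
tool_pos: [0.4925, 0.0297, 0.0621]
tool_rot: [-180.0, 0.0, 179.5]
force: [0.7, 0.1, 3.5]
grip_width: 0.0198
grasp_force: 42.4
```

>>> drive_tool:
  moves:
    - {"x": 0,"y": 0,"z": 0.5,"rx": 0,"ry": 0,"rz": 0,"fingers": 1}
    - {"x": 0,"y": 0,"z": 1,"rx": 0,"ry": 0,"rz": 0,"fingers": 1}
    - {"x": 0,"y": 0,"z": 1,"rx": 0,"ry": 0,"rz": 0,"fingers": 1}

```text
time_s: 17.55
tool_pos: [0.4923, 0.0297, 0.0609]
tool_rot: [-180.0, -0.0, 179.5]
force: [1.6, -0.4, 3.3]
grip_width: 0.0194
grasp_force: 42.2
```

>>> drive_tool:
  moves:
    - {"x": 0,"y": 0,"z": 0.4,"rx": 0,"ry": 0,"rz": 0,"fingers": 1}
    - {"x": 0,"y": 0,"z": 0.7,"rx": 0,"ry": 0,"rz": 0,"fingers": 1}
    - {"x": 0,"y": 0,"z": 0.7,"rx": 0,"ry": 0,"rz": 0,"fingers": 1}

```text
time_s: 17.92
tool_pos: [0.4923, 0.0297, 0.0603]
tool_rot: [-180.0, -0.0, 179.5]
force: [0.5, 0.7, 3.2]
grip_width: 0.0193
grasp_force: 42.3
```

>>> drive_tool:
  moves:
    - {"x": 0,"y": 0,"z": 0.3,"rx": 0,"ry": 0,"rz": 0,"fingers": 1}
    - {"x": 0,"y": 0,"z": 0.6,"rx": 0,"ry": 0,"rz": 0,"fingers": 1}
    - {"x": 0,"y": 0,"z": 0.6,"rx": 0,"ry": 0,"rz": 0,"fingers": 1}

```text
time_s: 18.3
tool_pos: [0.4924, 0.0297, 0.0597]
tool_rot: [-180.0, 0.0, 179.5]
force: [-0.3, 0.1, 3.2]
grip_width: 0.0197
grasp_force: 42.3
```

>>> drive_tool:
  moves:
    - {"x": 0,"y": 0,"z": 0.3,"rx": 0,"ry": 0,"rz": 0,"fingers": 1}
    - {"x": 0,"y": 0,"z": 0.5,"rx": 0,"ry": 0,"rz": 0,"fingers": 1}
    - {"x": 0,"y": 0,"z": 0.5,"rx": 0,"ry": 0,"rz": 0,"fingers": 1}

```text
time_s: 18.68
tool_pos: [0.4924, 0.0297, 0.0592]
tool_rot: [-180.0, 0.0, 179.5]
force: [0.6, -0.2, 3.9]
grip_width: 0.0189
grasp_force: 42.3
```

>>> drive_tool:
  moves:
    - {"x": 0,"y": 0,"z": 0.3,"rx": 0,"ry": 0,"rz": 0,"fingers": 1}
    - {"x": 0,"y": 0,"z": 0.5,"rx": 0,"ry": 0,"rz": 0,"fingers": 1}
    - {"x": 0,"y": 0,"z": 0.5,"rx": 0,"ry": 0,"rz": 0,"fingers": 1}

```text
time_s: 19.05
tool_pos: [0.4923, 0.0297, 0.0587]
tool_rot: [-180.0, -0.0, 179.5]
force: [0.5, -1.4, 4.5]
grip_width: 0.0197
grasp_force: 42.4
```

>>> drive_tool:
  moves:
    - {"x": 0,"y": 0,"z": 0.2,"rx": 0,"ry": 0,"rz": 0,"fingers": 1}
    - {"x": 0,"y": 0,"z": 0.4,"rx": 0,"ry": 0,"rz": 0,"fingers": 1}
    - {"x": 0,"y": 0,"z": 0.4,"rx": 0,"ry": 0,"rz": 0,"fingers": 1}

```text
time_s: 19.42
tool_pos: [0.4924, 0.0297, 0.0583]
tool_rot: [-180.0, 0.0, 179.5]
force: [0.3, 0.1, 4.8]
grip_width: 0.0195
grasp_force: 42.4
```

>>> drive_tool:
  moves:
    - {"x": 0,"y": 0,"z": 0.2,"rx": 0,"ry": 0,"rz": 0,"fingers": 1}
    - {"x": 0,"y": 0,"z": 0.4,"rx": 0,"ry": 0,"rz": 0,"fingers": 1}
    - {"x": 0,"y": 0,"z": 0.4,"rx": 0,"ry": 0,"rz": 0,"fingers": 1}

```text
time_s: 19.8
tool_pos: [0.4924, 0.0297, 0.058]
tool_rot: [-180.0, 0.0, 179.5]
force: [-0.0, -0.2, 5.7]
grip_width: 0.0195
grasp_force: 42.7
```

>>> drive_tool:
  moves:
    - {"x": 0,"y": 0,"z": 0.2,"rx": 0,"ry": 0,"rz": 0,"fingers": 1}
    - {"x": 0,"y": 0,"z": 0.4,"rx": 0,"ry": 0,"rz": 0,"fingers": 1}
    - {"x": 0,"y": 0,"z": 0.4,"rx": 0,"ry": 0,"rz": 0,"fingers": 1}

```text
time_s: 20.18
tool_pos: [0.4924, 0.0297, 0.0578]
tool_rot: [-180.0, -0.0, 179.5]
force: [-0.7, -0.3, 8.1]
grip_width: 0.0195
grasp_force: 43.2
```

>>> drive_tool:
  moves:
    - {"x": 0,"y": 0,"z": 0.3,"rx": 0,"ry": 0,"rz": 0,"fingers": 1}
    - {"x": 0,"y": 0,"z": 0.6,"rx": 0,"ry": 0,"rz": 0,"fingers": 1}
    - {"x": 0,"y": 0,"z": 0.6,"rx": 0,"ry": 0,"rz": 0,"fingers": 1}

```text
time_s: 20.55
tool_pos: [0.4925, 0.0297, 0.0575]
tool_rot: [-180.0, -0.0, 179.5]
force: [-1.4, -1.8, 10.2]
grip_width: 0.0199
grasp_force: 43.8
```

>>> drive_tool:
  moves:
    - {"x": 0,"y": 0,"z": 0.2,"rx": 0,"ry": 0,"rz": 0,"fingers": 1}
    - {"x": 0,"y": 0,"z": 0.3,"rx": 0,"ry": 0,"rz": 0,"fingers": 1}
    - {"x": 0,"y": 0,"z": 0.3,"rx": 0,"ry": 0,"rz": 0,"fingers": 1}

```text
time_s: 20.92
tool_pos: [0.4925, 0.0297, 0.0574]
tool_rot: [-180.0, -0.0, 179.5]
force: [-3.4, -0.9, 12.6]
grip_width: 0.0195
grasp_force: 44.3
```

>>> drive_tool:
  moves:
    - {"x": 0,"y": 0,"z": 0.2,"rx": 0,"ry": 0,"rz": 0,"fingers": 1}
    - {"x": 0,"y": 0,"z": 0.4,"rx": 0,"ry": 0,"rz": 0,"fingers": 1}
    - {"x": 0,"y": 0,"z": 0.4,"rx": 0,"ry": 0,"rz": 0,"fingers": 1}

```text
time_s: 21.3
tool_pos: [0.4925, 0.0298, 0.0572]
tool_rot: [-179.9, -0.0, 179.5]
force: [-2.5, -0.0, 13.4]
grip_width: 0.0199
grasp_force: 44.7
```

>>> drive_tool:
  moves:
    - {"x": 0,"y": 0,"z": 0.1,"rx": 0,"ry": 0,"rz": 0,"fingers": 1}
    - {"x": 0,"y": 0,"z": 0.1,"rx": 0,"ry": 0,"rz": 0,"fingers": 1}

```text
time_s: 21.55
tool_pos: [0.4925, 0.0298, 0.0571]
tool_rot: [-179.9, -0.0, 179.5]
force: [-3.8, -0.6, 13.7]
grip_width: 0.0194
grasp_force: 44.8
```

>>> drive_tool:
  moves:
    - {"x": 0,"y": 0,"z": 0.2,"rx": 0,"ry": 0,"rz": 0,"fingers": 1}
    - {"x": 0,"y": 0,"z": 0.4,"rx": 0,"ry": 0,"rz": 0,"fingers": 1}
    - {"x": 0,"y": 0,"z": 0.4,"rx": 0,"ry": 0,"rz": 0,"fingers": 1}

```text
time_s: 21.92
tool_pos: [0.4925, 0.0298, 0.0569]
tool_rot: [-179.9, -0.0, 179.5]
force: [-4.8, -1.6, 17.9]
grip_width: 0.0195
grasp_force: 45.3
```

>>> drive_tool:
  moves:
    - {"x": 0,"y": 0,"z": 0.2,"rx": 0,"ry": 0,"rz": 0,"fingers": 1}
    - {"x": 0,"y": 0,"z": 0.2,"rx": 0,"ry": 0,"rz": 0,"fingers": 1}

```text
time_s: 22.18
tool_pos: [0.4925, 0.0298, 0.0568]
tool_rot: [-179.9, -0.0, 179.5]
force: [-4.2, -0.2, 17.3]
grip_width: 0.0195
grasp_force: 45.5
```

```bash
python3 - <<'E'
from h import *
F=[]
for i in range(8):
    cam('wrist');o=sensors.get_obs();F.append(o['force'])
print(np.round(F,1).tolist(),np.mean(F,0),o['grasp_force'],o['time_s'])
E
```

```text
[[-4.2, -0.9, 18.0], [-4.6, -0.7, 17.1], [-4.4, 0.1, 17.3], [-4.2, -0.5, 16.9], [-3.6, -0.9, 18.1], [-3.1, -0.7, 17.3], [-4.3, -0.8, 17.5], [-4.4, -0.1, 17.7]] [-4.09123901 -0.55877104 17.48849329] 45.496513778239205 22.575
```

Push averages 17.5 N and holds. Letting go with a small opening, then rising straight up.

>>> drive_tool:
  moves:
    - {"x": 0,"y": 0,"z": 0,"rx": 0,"ry": 0,"rz": 0,"fingers": 0.35}
    - {"x": 0,"y": 0,"z": 0,"rx": 0,"ry": 0,"rz": 0,"fingers": 0.35}
    - {"x": 0,"y": 0,"z": 0,"rx": 0,"ry": 0,"rz": 0,"fingers": 0.35}
    - {"x": 0,"y": 0,"z": 0,"rx": 0,"ry": 0,"rz": 0,"fingers": 0.35}

```text
time_s: 23.08
tool_pos: [0.4929, 0.0307, 0.0564]
tool_rot: [180.0, 0.1, 179.5]
force: [0.0, 1.4, 11.3]
grip_width: 0.0279
grasp_force: 5.5
```

>>> drive_tool:
  moves:
    - {"x": 0,"y": 0,"z": 0,"rx": 0,"ry": 0,"rz": 0,"fingers": 0.28}
    - {"x": 0,"y": 0,"z": 0,"rx": 0,"ry": 0,"rz": 0,"fingers": 0.28}

```text
time_s: 23.32
tool_pos: [0.4932, 0.0306, 0.0565]
tool_rot: [180.0, 0.1, 179.5]
force: [0.3, 1.4, 10.8]
grip_width: 0.031
grasp_force: 5.3
```

>>> drive_tool:
  moves:
    - {"x": 0,"y": 0,"z": -1,"rx": 0,"ry": 0,"rz": 0,"fingers": 0.28}
    - {"x": 0,"y": 0,"z": -2,"rx": 0,"ry": 0,"rz": 0,"fingers": 0.28}
    - {"x": 0,"y": 0,"z": -2,"rx": 0,"ry": 0,"rz": 0,"fingers": 0.28}

```text
time_s: 23.7
tool_pos: [0.4924, 0.03, 0.0574]
tool_rot: [180.0, 0.0, 179.5]
force: [1.8, 1.4, 3.3]
grip_width: 0.0313
grasp_force: 1.5
```

>>> drive_tool:
  moves:
    - {"x": 0,"y": 0,"z": -1,"rx": 0,"ry": 0,"rz": 0,"fingers": 0.28}
    - {"x": 0,"y": 0,"z": -2,"rx": 0,"ry": 0,"rz": 0,"fingers": 0.28}
    - {"x": 0,"y": 0,"z": -3,"rx": 0,"ry": 0,"rz": 0,"fingers": 0.28}
    - {"x": 0,"y": 0,"z": -3,"rx": 0,"ry": 0,"rz": 0,"fingers": 0.28}

```text
time_s: 24.2
tool_pos: [0.4921, 0.0294, 0.0604]
tool_rot: [-180.0, -0.0, 179.5]
force: [-0.0, 0.4, 0.8]
grip_width: 0.0316
grasp_force: 0.0
```

Free now. Rising clear, backing off, then checking the seat from the wrist camera.

>>> drive_tool:
  moves:
    - {"x": 0,"y": 0,"z": -15,"rx": 0,"ry": 0,"rz": 0,"fingers": 0.28}
    - {"x": 0,"y": 0,"z": -40,"rx": 0,"ry": 0,"rz": 0,"fingers": 0.28}
    - {"x": 0,"y": 0,"z": -90,"rx": 0,"ry": 0,"rz": 0,"fingers": 0.28}
    - {"x": -50,"y": 0,"z": -140,"rx": 0,"ry": 0,"rz": 0,"fingers": 0.28}
    - {"x": -60,"y": 0,"z": -140,"rx": 0,"ry": 0,"rz": 0,"fingers": 0.28}
    - {"x": -60,"y": 0,"z": -140,"rx": 0,"ry": 0,"rz": 0,"fingers": 0.28}
    - {"x": -60,"y": 0,"z": -140,"rx": 0,"ry": 0,"rz": 0,"fingers": 0.28}

```text
time_s: 25.08
tool_pos: [0.5512, 0.0297, 0.2002]
tool_rot: [-180.0, -0.1, 179.6]
force: [-0.6, -0.9, -0.5]
grip_width: 0.0313
grasp_force: 0.0
```

```bash
python3 - <<'E'
from h import *
c=cam('wrist');s=cam('scene');o=sensors.get_obs();print(o['time_s'],o['tool_pos'],o['force'])
P=[[.4926,.0298,.045],[.4926,.0298,.072]];print(proj(c,P),proj(s,P))
u,v=proj(c,P)[0].astype(int);print(u,v)
a=c['image'][max(v-40,0):v+50,u-50:u+50,::-1];b=s['image'][165:215,215:290,::-1]
a=cv2.resize(a,(450,int(450*a.shape[0]/a.shape[1])),interpolation=cv2.INTER_CUBIC);b=cv2.resize(b,(345,230),interpolation=cv2.INTER_CUBIC)
m=np.zeros((max(a.shape[0],230),795,3),np.uint8);m[:a.shape[0],:450]=a;m[:230,450:]=b;cv2.imwrite('pics/m7.png',m)
E
```

```text
25.175 [0.5511899  0.02937806 0.20000988] [-0.74207567 -0.06221832  0.78613348]
[[252.08352781 128.16756375]
 [252.10800324 130.1077029 ]] [[250.33394407 193.71321296]
 [250.04539386 185.08952533]]
252 128
```

View pics/m7.png

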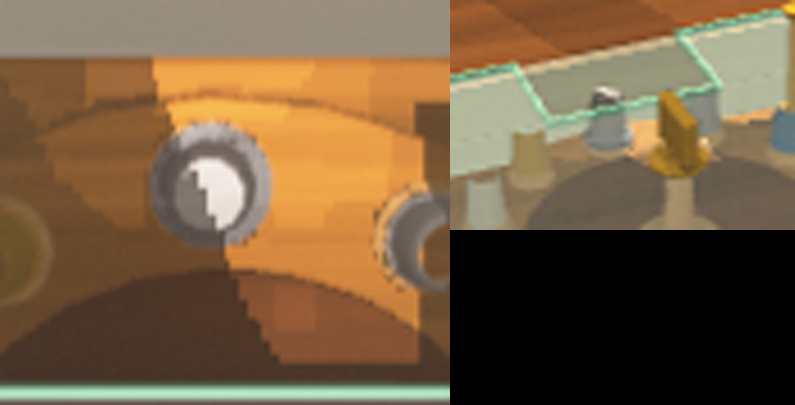

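The final picture shows the thimble upright on the peg. Crown (210,190) is concentric with the felt (210,186). The peg is about 3.5 mm to one side of its nominal place, inside the 10 mm allowed, and the gripper is clear. Handing in.

```bash
python3 -c "
from h import *
print(workorder.sign_off())"
```

```text
the job is handed in; nothing more can be done
None
```

I turned the rack to the empty peg, bedded the thimble on it with about 17.5 N, let go, and handed the job in; sign-off gave no verdict. The last picture shows it upright on the peg, about 3.5 mm from the peg's nominal place (10 mm allowed); while opening, the fingers still bore on something with about 11 N until I lifted clear.

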